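Fetch the olive jar from behind the pepper mill

ROBOT

A 6-joint arm with a two-finger parallel gripper is mounted at the origin on a cart in front of the work surface, level with it; the furniture and walls round the work are solid. World frame = base frame: x ahead of the robot, y to its left, z up, the work surface at z = 0. Lengths are in m, angles in rad, forces in N, time in s.
With the tool pointing down it reaches from about 0.375 to 0.9 m from the base axis. Payload 3.1 kg.
Tool frame: the origin (TCP) lies between the finger pads; the fingertips stand manip.nose_length ahead of it and the grasp point (between the pads) lies 5 mm behind it (manip.nose_length is the distance from the TCP to the fingertips, in m); z points along the fingers, y is the line along which they close (so a half turn about z gives the same grasp; the last joint's range is limited). The gripper opens to 85 mm and grips with 20 to 120 N. Pads are 22 mm wide; open, the fingers measure 114 mm over their backs; the gripper's body (76 mm by 85 mm) begins 54 mm behind the grasp point. The pads swing forward as they close: fully open they stand 13 mm farther back than shut.
Start: joints at [0.957, 0.527, 1.433, -0, 1.181, -0.178], TCP at [0.264, 0.567, 0.213] pointing down, gripper open.
Joint ranges: [-3.08, 3.08], [-0.75, 2.2], [0.22, 2.44], [-1.43, 4.57], [0, 2.65], [-2.85, 2.85]. Speed limits (rad/s): [2.79, 2.79, 3.14, 3.14, 3.14, 3.14].

INTERFACE

Orientations are given as a unit quaternion [x, y, z, w].
In Python, from station import monitor, eyes, job, manip gives the robot as it stands.
- The arm moves only by the shell command python3 -m pendant 'ROWS' [FORCE]. ROWS is JSON, a list that holds one entry, the list of rows, each a list of 7 numbers: the shift along the tool's x, y, z as a fraction of full scale, then the turn, a rotation vector about the tool's x, y, z as a fraction of full scale, then the opening, from 0 (shut) to 1 (fully open). A call has 1 to 20 rows; each row shifts and turns the commanded pose from where the row before left it, along the tool's axes as they then stand; what a row does not reach is not made up. Full scale, the value 1, is 800 mm for a shift and 0.12 rad for a turn. A row lasts 1/10 s, in which the tool goes at most 50 mm and 8.59 degrees, less where a joint would pass 70% of its speed; a pose out of reach is approached as far as the arm can. A call with a number of a shift or a turn outside -1 to 1 is refused whole. A call with a gripper value outside its range is refused whole. The fingers move at their own pace and stop on an object; FORCE is the grip in N (left out, the last holds). Time passes only in rows, so rows that do not move let the fingers close. It gives the time, the measured TCP pose, the force, the opening and the grip force at its end, in the units of the state.
- monitor.sense(): the state, without advancing time (a new reading comes with each control period).
- eyes.snapshot(name): name is "scene" or "top"; returns a dict with "pixels" (480x640x3 uint8, red, green, blue), "depth" (480x640 float32, m along the optical axis (not along the pixel's ray), 0 where there is no reading), "intrinsics" (3x3 intrinsics, pixels), "eye" and "attitude" of the camera in the world. Camera axes: x right, y down, z forward; pixel columns grow to the right and rows downward; lengths in m; the calibration is good to about 2 mm. A picture is of the moment at which its call begins.
- job.sign_off(): hands the job in; it is judged then, once.
The state is a dict: "t": time; "q": joint angles; "qd": joint speeds; "tau": joint torques, N m; "tcp_pos": TCP position; "tool_rot": TCP orientation; "force": force on the tool from outside, world axes, zero at the start; "ft_torque": the same for the moment, N m; "finger_gap": opening from 0.0 (shut) to 1.0 (fully open); "gripper_force": force on a finger pad.
Only numpy, scipy, OpenCV 4.12 (cv2) and the standard library are available. Lean on these libraries where they do the work, as an engineer would, in place of code of your own. Each camera call takes 0.05 s, during which the arm holds its last target. There are 200 camera calls.

TASK

The olive jar stands at the back of the narrow white bin, hidden behind the pepper mill: lift the mill out and stand it aside on the round black rubber mat, then take the jar out and stand it on the marble board. Finally put the mill back in the bin. Keep both upright, set them down rather than dropping them, and leave the salt shaker and the tomato where they are.

Things in the scene. Friction and masses are not known exactly. Their poses are not given: they have to be found in the camera images.
- bin: Narrow open-topped white plastic pantry bin, fixed. Origin: centre of its underside, on the worktop; x runs along the bin to its back, away from the robot at yaw 0, z up. Outside 188 (x) by 92 mm (y); walls 5, floor 4 mm thick; inside 178 by 82 mm. Side and back walls 92 mm high, front wall (-x) 50 mm; a pull lip stands 13 mm out in front.
- board: Flat grey-white marble serving board, fixed, 120 mm (its x) by 140 mm (its y), its top 16 mm above the worktop, empty. Origin: centre of its underside on the worktop. Bin, board and rubber mat stand side by side in any order.
- mill: Brown wooden pepper mill, the front item in the bin (44 mm before the bin's origin): round, 150 mm tall, about 0.2 kg. Origin: centre of its foot, z up. Body 58 mm in diameter up to 108 mm; above it a head 50 mm in diameter, 109 to 139 mm, and a 12 mm knob on top. The head does not turn. It can be gripped by the head from above in any direction.
- jar: Olive jar with red lid, in the bin (24 mm behind its origin), 3 to 12 mm behind the mill: round, 62 mm in diameter, 86 mm tall, about 0.37 kg; lid 56 mm. Origin: centre of its foot, z up. Its top lies below the tops of the side walls: grip it along the bin, one finger in the free 33 mm behind it, one where the mill stood. The larger jam jar at the back is not meant.
- mat: Flat round black rubber mat, fixed, 110 mm in diameter, its top 6 mm above the worktop, empty. Origin: centre of its underside on the worktop. Mind the room: a hood and a wall cabinet hang over the worktop from x = 0.58 m back and 0.52 m up, and a wall stands at the right, at y = -0.42 m.
- salt: Glass salt shaker, 44 mm in diameter, 90 mm tall, behind the rubber mat (about 110 mm behind its centre). To be left alone. Origin: centre of its foot.
- tomato: Red tomato, 74 mm wide, 69 mm tall, on the worktop behind the marble board (about 120 mm behind its centre). To be left alone. Origin: centre of its underside.

How it is judged:
By the outcome, as a careful person would: the job done as asked, in the order asked, and still so for the second after the job is handed in, with the robot touching nothing.
It also fails if it takes over 72 s, if anything falls off the work surface, if the arm or the gripper's body presses on something with over 40 N, if the wrist force passes 120 N, or if a joint passes its speed limit or range.

## Working session

There is one attempt and no reset: what is moved stays moved. The work goes in short steps, Python scripts to look and compute and a shell command to move; the robot and the scene stay as the last step left them, time stands still between calls to the robot, and variables do not carry over. Pictures are saved under pics/ and viewed, at most 10 in all, crops included, and the job is handed in when it is done.

```bash
ls; mkdir -p pics
python3 - <<'E'
from station import monitor, eyes, job, manip
import cv2,pickle
print(manip.nose_length, monitor.sense())
for n in("scene","top"):
    s=eyes.snapshot(n); pickle.dump(s,open(f"{n}0.pkl","wb"))
    cv2.imwrite(f"pics/{n}0.png",s["pixels"][:,:,::-1]); print(s["intrinsics"],s["eye"],s["attitude"])
E
```

```text
pics
0.014 {'t': 0.0, 'q': array([ 9.56525607e-01,  5.28468495e-01,  1.43394139e+00, -5.94168992e-06,
        1.18139580e+00, -1.78538730e-01]), 'qd': array([ 9.56910551e-05, -5.51915685e-04,  2.46125044e-04,  4.01991273e-04,
       -1.34953453e-03,  1.01028068e-04]), 'tau': array([-5.75224312e-04, -4.42344868e+01, -1.78028458e+01, -3.38065647e-04,
        8.46390525e-03,  2.46519869e-05]), 'tcp_pos': array([0.26333879, 0.56595811, 0.21231981]), 'tool_rot': array([ 2.16145321e-01,  9.76360577e-01, -1.02177137e-03, -4.24696219e-04]), 'force': array([-0.47874199, -0.71863044,  0.02282845]), 'ft_torque': array([ 1.81266241e-02, -7.16995464e-06, -8.64543386e-03]), 'gripper_force': 0.0, 'finger_gap': 0.9999305900384124}
[[563.37065872   0.         312.21417034]
 [  0.         563.37065872 236.8720849 ]
 [  0.           0.           1.        ]] [-0.02278378  0.56947503  0.44917224] [-0.30322097  0.78917278 -0.49804286  0.19291624]
[[481.56207665   0.         322.15672171]
 [  0.         481.56207665 232.21894347]
 [  0.           0.           1.        ]] [ 0.4114113  -0.06491018  0.87934459] [ 0.70913593 -0.700608    0.05793547 -0.05401986]
```

View pics/scene0.png

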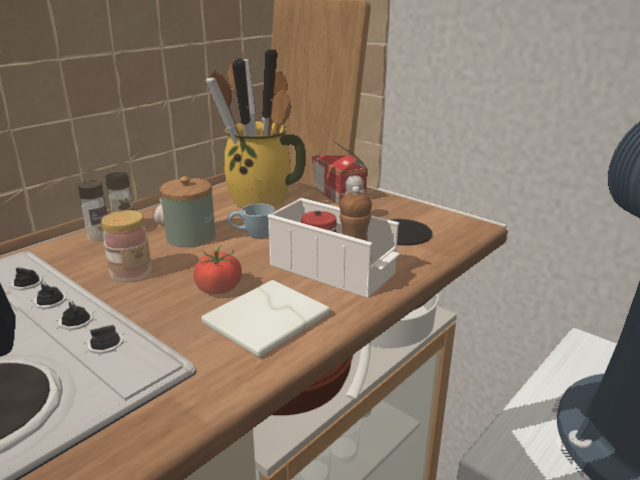

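View pics/top0.png

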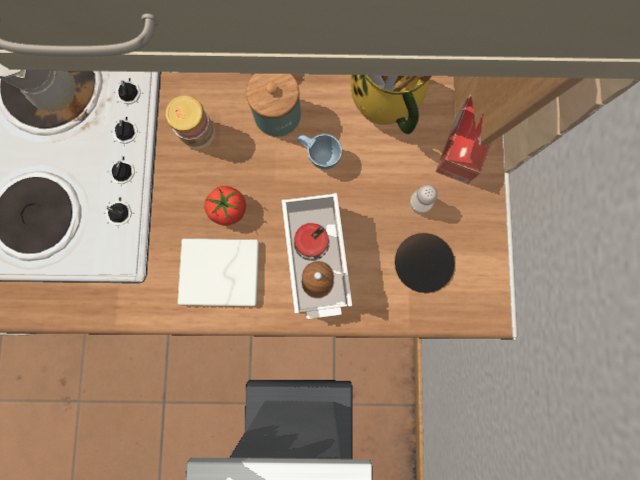

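The top view shows the bin at about (318,255), the mill's knob at (318,276), the red lid at (312,240), the board at (219,273), the mat at (425,263), the salt at (424,198) and the tomato at (225,205). In the scene view the same items stand in a row: board (267,315), bin (335,245), mat (408,231).

```bash
cat > h.py <<'E'
import numpy as np,cv2
from scipy.spatial.transform import Rotation as R
def ray(s,uv,z):
    uv=np.atleast_2d(uv).astype(float)
    d=np.c_[uv,np.ones(len(uv))]@np.linalg.inv(s["intrinsics"]).T@R.from_quat(s["attitude"]).as_matrix().T
    e=np.array(s["eye"]); return e+d*((z-e[2])/d[:,2])[:,None]
def cloud(s):
    v,u=np.mgrid[:480,:640]; D=s["depth"]
    c=np.stack([u,v,np.ones_like(u)],-1)@np.linalg.inv(s["intrinsics"]).T*D[...,None]
    return c@R.from_quat(s["attitude"]).as_matrix().T+np.array(s["eye"])
def blob(m,box):
    k=np.zeros_like(m,np.uint8);x0,y0,x1,y1=box;k[y0:y1,x0:x1]=m[y0:y1,x0:x1]
    k=cv2.morphologyEx(k,cv2.MORPH_OPEN,np.ones((3,3),np.uint8))
    c=max(cv2.findContours(k,cv2.RETR_EXTERNAL,cv2.CHAIN_APPROX_NONE)[0],key=cv2.contourArea)
    return c[:,0].astype(np.float32)
E
cat > m.py <<'E'
import pickle
from h import *
np.set_printoptions(precision=4,suppress=True)
s=pickle.load(open("top0.pkl","rb")); P=s["pixels"]; hsv=cv2.cvtColor(P,cv2.COLOR_RGB2HSV); H,S,V=cv2.split(hsv)
C=cloud(s)
def circ(n,m,box,z):
    p=ray(s,blob(m,box),z)[:,:2].astype(np.float32); c,d=cv2.fitEllipse(p)[:2]; print(n,np.array(c),d)
circ("mat",V<60,(380,220,470,305),.006)
red=(S>140)&((H<8)|(H>172))
circ("lid",red,(290,215,335,262),.086)
circ("tomato",red,(195,180,250,230),.035)
br=(S>90)&(H<20)&(V<150)
circ("head",br,(295,255,340,303),.125)
circ("knob",(S<60)&(V>120),(309,268,327,283),.147)
r=cv2.minAreaRect(ray(s,blob((S<50)&(V>150),(172,230,268,315)),.016)[:,:2].astype(np.float32));print("board",r)
# bin rim points from depth
m=(C[...,2]>.084)&(C[...,2]<.098)&(S<60);b=np.zeros_like(m);b[185:325,275:360]=m[185:325,275:360]
p=C[b]; r=cv2.minAreaRect(p[:,:2].astype(np.float32));print("rim",r,cv2.boxPoints(r),np.median(p[:,2]))
k=np.zeros_like(m);k[180:215,405:440]=1
q=C[k&(C[...,2]>.07)];print("salt",q[:,:2].mean(0),q[:,2].max())
for n,(a,z0,z1) in dict(mill=((295,255,340,303),.112,.16),lidd=((290,215,335,262),.08,.09)).items():
    x0,y0,x1,y1=a;q=C[y0:y1,x0:x1].reshape(-1,3);sel=(q[:,2]>z0)&(q[:,2]<z1)
    if n=="lidd": sel&=red[y0:y1,x0:x1].ravel()
    q=q[sel];print(n,q.min(0),q.max(0),q.mean(0))
E
python3 m.py
```

```text
mat [ 0.4904 -0.2584] (0.08504801988601685, 0.10928172618150711)
lid [ 0.5251 -0.049 ] (0.05127281695604324, 0.05433236062526703)
tomato [0.5887 0.1042] (0.05755132809281349, 0.06831680983304977)
head [ 0.4565 -0.0626] (0.045598018914461136, 0.05230678245425224)
knob [ 0.4624 -0.0621] (0.009797709994018078, 0.011250089854001999)
board ((0.4756462275981903, 0.116554856300354), (0.1180766373872757, 0.13920827209949493), 0.6668739318847656)
rim ((0.5049591064453125, -0.059064239263534546), (0.18909941613674164, 0.09360970556735992), 7.905198574066162) [[ 0.4049 -0.0257]
 [ 0.4177 -0.1184]
 [ 0.605  -0.0924]
 [ 0.5922  0.0003]] 0.09139210078104787
salt [ 0.6029 -0.2435] 0.8793445948416703
mill [ 0.4362 -0.0862  0.1239] [ 0.4862 -0.0378  0.1556] [ 0.4604 -0.0624  0.1378]
lidd [ 0.4994 -0.0768  0.0837] [ 0.553  -0.0236  0.09  ] [ 0.5252 -0.0497  0.0889]
```

```bash
cat > go.py <<'E'
import sys
from h import *
from station import monitor
np.set_printoptions(precision=4,suppress=True)
YAW=np.radians(7.9)
def go(t):
    s=monitor.sense(); r=R.from_quat(s["tool_rot"]); y=np.array([np.cos(YAW),np.sin(YAW),0]); z=np.array([0,0,-1.])
    g=R.from_matrix(np.c_[np.cross(y,z),y,z])
    print("rot/0.12",(r.inv()*g).as_rotvec()/.12,"shift now/0.8",r.inv().apply(np.array(t)-s["tcp_pos"])/.8,"shift after turn/0.8",g.inv().apply(np.array(t)-s["tcp_pos"])/.8)
    print("t",s["t"],"pos",s["tcp_pos"],"gap",s["finger_gap"],"gf",s["gripper_force"],"F",s["force"],"q",s["q"])
if __name__=="__main__": go([float(a) for a in sys.argv[1:4]])
E
python3 go.py .461 -.0622 .25
python3 - <<'E'
import pickle
from h import *
s=pickle.load(open("top0.pkl","rb"));g=s["pixels"].max(2);b=blob(g<60,(380,220,470,305))
print(ray(s,[[425,263]],.006),cv2.boundingRect(b.astype(int)));p=ray(s,b,.006)[:,:2].astype(np.float32);print(cv2.minEnclosingCircle(p),p.min(0),p.max(0))
E
```

```text
rot/0.12 [-0.016   0.0054  8.3094] shift now/0.8 [-0.5554 -0.6077 -0.046 ] shift after turn/0.8 [-0.8118  0.1367 -0.047 ]
t 0.1 pos [0.2634 0.566  0.2124] gap 1.0012598312354841 gf 0.0 F [ 0.4397 -0.6205 -0.1429] q [ 0.9565  0.5284  1.4338 -0.      1.1814 -0.1785]
[[ 0.49664762 -0.25682757  0.006     ]] (395, 241, 59, 51)
((0.4982207715511322, -0.25559747219085693), 0.0537143237888813) [ 0.4458677  -0.30806276] [ 0.5374951  -0.20213732]
```

```bash
python3 -m pendant '[[[0,0,-0.012,0,0,0.83,1],[0,0,-0.012,0,0,0.83,1],[0,0,-0.012,0,0,0.83,1],[0,0,-0.011,0,0,0.83,1],[0,0,0,0,0,0.83,1],[0,0,0,0,0,0.83,1],[0,0,0,0,0,0.83,1],[0,0,0,0,0,0.83,1],[0,0,0,0,0,0.83,1],[0,0,0,0,0,0.84,1],[0,0,0,0,0,0,1]]]' 60
python3 -m pendant '[[[-0.025,0.004,0,0,0,0,1],[-0.045,0.0075,0,0,0,0,1],[-0.045,0.0075,0,0,0,0,1],[-0.045,0.0075,0,0,0,0,1],[-0.045,0.0075,0,0,0,0,1],[-0.045,0.0075,0,0,0,0,1],[-0.045,0.0075,0,0,0,0,1],[-0.045,0.0075,0,0,0,0,1],[-0.045,0.0075,0,0,0,0,1],[-0.045,0.0075,0,0,0,0,1],[-0.045,0.0075,0,0,0,0,1],[-0.045,0.0075,0,0,0,0,1],[-0.045,0.0075,0,0,0,0,1],[-0.045,0.0075,0,0,0,0,1],[-0.045,0.0075,0,0,0,0,1],[-0.045,0.0075,0,0,0,0,1],[-0.045,0.0075,0,0,0,0,1],[-0.045,0.0075,0,0,0,0,1],[-0.02,0.005,0,0,0,0,1],[0,0,0,0,0,0,1]]]'
python3 go.py .461 -.0622 .132
```

```text
t: 1.2
tcp_pos: [0.2636, 0.5662, 0.2503]
tool_rot: [0.657, 0.754, -0.001, 0.0]
force: [-0.2, 0.1, -0.8]
finger_gap: 0.999
gripper_force: 0.0
t: 3.2
tcp_pos: [0.4619, -0.0619, 0.2508]
tool_rot: [0.657, 0.753, 0.0, 0.0]
force: [-0.2, -0.2, 0.8]
finger_gap: 1.001
gripper_force: 0.0
rot/0.12 [ 0.0052  0.0018 -0.0166] shift now/0.8 [-0.0001 -0.0012  0.1485] shift after turn/0.8 [-0.0002 -0.0011  0.1485]
t 3.2 pos [ 0.4619 -0.0619  0.2508] gap 1.0013185633687596 gf 0.0 F [-0.2436 -0.2188  0.7669] q [-0.3739  0.2623  1.7699  0.0001  1.1087 -0.5098]
```

```bash
python3 -m pendant '[[[0,-0.001,0.02,0,0,0,1],[0,0,0.025,0,0,0,1],[0,0,0.025,0,0,0,1],[0,0,0.025,0,0,0,1],[0,0,0.025,0,0,0,1],[0,0,0.018,0,0,0,1],[0,0,0.0105,0,0,0,1],[0,0,0,0,0,0,1],[0,0,0,0,0,0,1]]]' 40
python3 -m pendant '[[[0,0,0,0,0,0,0.8],[0,0,0,0,0,0,0.7],[0,0,0,0,0,0,0.6],[0,0,0,0,0,0,0.5],[0,0,0,0,0,0,0.4],[0,0,0,0,0,0,0.3],[0,0,0,0,0,0,0.2],[0,0,0,0,0,0,0.2],[0,0,0,0,0,0,0.2]]]' 40
python3 go.py .461 -.0622 .25
python3 - <<'E'
from station import eyes
import cv2
s=eyes.snapshot("scene");cv2.imwrite("pics/s1.png",cv2.resize(s["pixels"][100:320,200:480,::-1],None,fx=2.5,fy=2.5))
E
```

```text
t: 4.1
tcp_pos: [0.4602, -0.0597, 0.1325]
tool_rot: [0.656, 0.754, 0.0, 0.0]
force: [-0.1, 0.7, 0.4]
finger_gap: 1.0
gripper_force: 0.0
t: 5.0
tcp_pos: [0.4602, -0.0604, 0.1321]
tool_rot: [0.657, 0.754, -0.0, -0.0]
force: [-0.5, -0.5, -0.2]
finger_gap: 0.199
gripper_force: 0.0
rot/0.12 [-0.0001 -0.     -0.0009] shift now/0.8 [-0.0024  0.0007 -0.1474] shift after turn/0.8 [-0.0024  0.0007 -0.1474]
t 5.0 pos [ 0.4602 -0.0604  0.1321] gap 0.1986391467331643 gf 0.024693499617569614 F [-0.5493 -0.4992 -0.1607] q [-0.372   0.4472  1.9087 -0.      0.7857 -0.5098]
```

View pics/s1.png

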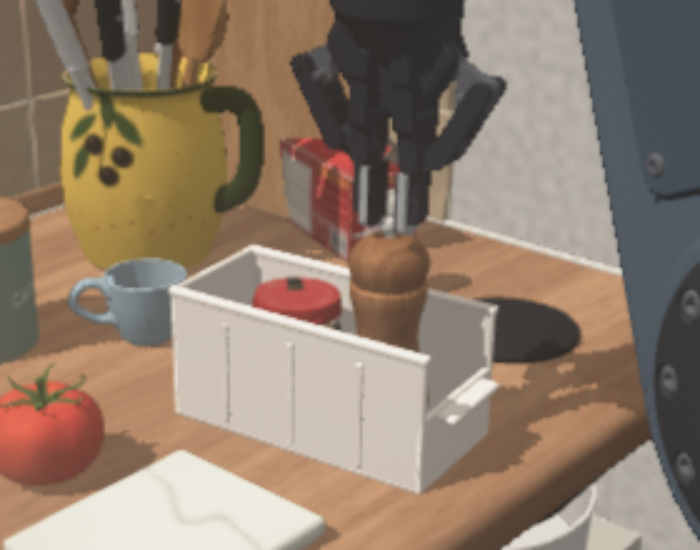

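The fingers have closed around the knob, at crop (400,215), with the head at (388,262) still below the tips. The tips are higher than I assumed, so I'll measure their height.

Run:
```python
from station import eyes
from h import *
np.set_printoptions(precision=4,suppress=True)
s=eyes.snapshot("scene");C=cloud(s)
for u,v in [(346,185),(346,188),(361,188),(361,192),(354,196),(354,205),(352,215),(352,222)]: print(u,v,C[v,u],s["pixels"][v,u])
```

```text
346 185 [ 0.4681 -0.0469  0.1601] [134 132 129]
346 188 [ 0.4688 -0.0479  0.1549] [107 105 103]
361 188 [ 0.4443 -0.0522  0.1598] [132 130 128]
361 192 [ 0.4426 -0.0504  0.1545] [122 119 117]
354 196 [ 0.4581 -0.0541  0.1432] [160 113  79]
354 205 [ 0.4511 -0.0457  0.1331] [151 108  78]
352 215 [ 0.4515 -0.0422  0.1181] [101  75  58]
352 222 [ 0.451  -0.042   0.1069] [133  99  73]
```

```bash
python3 -m pendant '[[[0,0,0,0,0,0,0.4],[0,0,0,0,0,0,0.6],[0,0,-0.02,0,0,0,0.6],[0,0,-0.04,0,0,0,0.6],[0,0,-0.04,0,0,0,0.6],[0,0,-0.02,0,0,0,0.6],[0,0,0,0,0,0,0.6],[0,0,0,0,0,0,0.6],[0,0,0,0,0,0,0.6]]]'
cat > tip.py <<'E'
import sys
from station import eyes,monitor
from h import *
np.set_printoptions(precision=4,suppress=True)
s=eyes.snapshot("scene");C=cloud(s);st=monitor.sense()
p=st["tcp_pos"];d=np.linalg.norm(C[...,:2]-p[:2],axis=-1)
S=np.ptp(s["pixels"].astype(int),axis=2)
m=(d<.062)&(C[...,2]>p[2]-.05)&(S<30)&(s["depth"]>0)
z=C[m];print("tcp",p,"gap",st["finger_gap"],"min z",np.sort(z[:,2])[:30:3])
for q in C[m][np.argsort(z[:,2])[:40:4]]: print(q)
v,u=np.nonzero(m);print(u.min(),u.max(),v.max());cv2.imwrite(sys.argv[1],cv2.resize(s["pixels"][20:260,240:480,::-1],None,fx=2.4,fy=2.4))
E
python3 tip.py pics/t1.png
```

```text
t: 6.0
tcp_pos: [0.4592, -0.06, 0.2269]
tool_rot: [0.657, 0.754, -0.0, -0.001]
force: [0.0, 0.8, -0.0]
finger_gap: 0.599
gripper_force: 0.0
tcp [ 0.4592 -0.0601  0.2268] gap 0.5975680090243908 min z [0.249  0.2495 0.2496 0.2499 0.2502 0.2505 0.2509 0.2512 0.2516 0.2516]
[ 0.4274 -0.0662  0.249 ]
[ 0.4272 -0.0635  0.2495]
[ 0.4857 -0.0471  0.2499]
[ 0.4267 -0.0605  0.2502]
[ 0.4282 -0.072   0.2505]
[ 0.4834 -0.0511  0.251 ]
[ 0.432  -0.0559  0.2516]
[ 0.4289 -0.0728  0.2517]
[ 0.4856 -0.0447  0.2518]
[ 0.4267 -0.0649  0.2522]
318 404 129
```

View pics/t1.png

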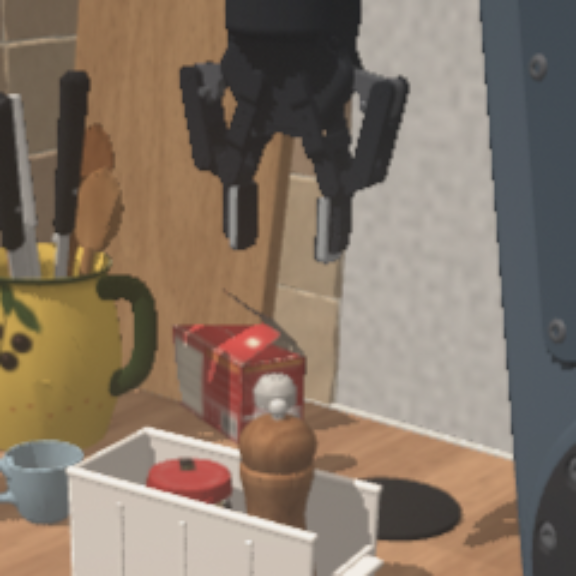

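The picture shows open fingers at crop (240,245) and (328,258), with the mill still standing untouched below. The real tips are 22 mm above the reported TCP at this opening, about 31 mm off nominal. I'll use the measured value.

```bash
python3 go.py .461 -.0622 .095; python3 -c "
from station import manip
print({k:getattr(manip,k) for k in dir(manip) if k[0]!='_'})"
```

```text
rot/0.12 [-0.0226 -0.0124 -0.0012] shift now/0.8 [-0.0032  0.0023  0.1647] shift after turn/0.8 [-0.003   0.0019  0.1647]
t 6.05 pos [ 0.4592 -0.0601  0.2268] gap 0.5975680090243908 gf 0.0 F [ 0.2137 -0.5231  0.6122] q [-0.3721  0.2925  1.8058 -0.      1.0464 -0.5098]
{'PlanningError': <class 'station.PlanningError'>, 'nose_length': 0.014}
```

```bash
python3 -m pendant '[[[-0.003,0.002,0,0,0,0,1],[0,0,0,0,0,0,1],[0,0,0,0,0,0,1],[0,0,0.02,0,0,0,1],[0,0,0.025,0,0,0,1],[0,0,0.025,0,0,0,1],[0,0,0.025,0,0,0,1],[0,0,0.025,0,0,0,1],[0,0,0.02,0,0,0,1],[0,0,0.015,0,0,0,1],[0,0,0.01,0,0,0,1],[0,0,0,0,0,0,1],[0,0,0,0,0,0,1]]]' 40
python3 -m pendant '[[[0,0,0,0,0,0,0.85],[0,0,0,0,0,0,0.75],[0,0,0,0,0,0,0.7],[0,0,0,0,0,0,0.65],[0,0,0,0,0,0,0.6],[0,0,0,0,0,0,0.55],[0,0,0,0,0,0,0.5],[0,0,0,0,0,0,0.4],[0,0,0,0,0,0,0.4],[0,0,0,0,0,0,0.4]]]' 40
python3 go.py .461 -.0622 .21; python3 tip.py pics/t2.png
```

```text
t: 7.35
tcp_pos: [0.4623, -0.0626, 0.0963]
tool_rot: [0.657, 0.754, 0.0, 0.0]
force: [0.1, -0.0, 0.5]
finger_gap: 0.996
gripper_force: 0.0
t: 8.35
tcp_pos: [0.4623, -0.0626, 0.0967]
tool_rot: [0.657, 0.754, 0.0, 0.0]
force: [-0.0, 1.0, 5.4]
finger_gap: 0.541
gripper_force: 40.1
rot/0.12 [ 0.005   0.0026 -0.0001] shift now/0.8 [ 0.0007 -0.0015 -0.1417] shift after turn/0.8 [ 0.0007 -0.0016 -0.1417]
t 8.35 pos [ 0.4623 -0.0626  0.0967] gap 0.5409380224311665 gf 40.117246473091654 F [-0.0345  1.013   5.403 ] q [-0.3748  0.5164  1.9318  0.      0.6927 -0.5127]
tcp [ 0.4623 -0.0626  0.0967] gap 0.5446823902495138 min z [0.0467 0.0467 0.0467 0.0468 0.0469 0.0469 0.047  0.0472 0.0472 0.0473]
[ 0.4437 -0.0209  0.0467]
[ 0.4891 -0.0154  0.0467]
[ 0.4598 -0.0191  0.0468]
[ 0.437  -0.0222  0.0469]
[ 0.4933 -0.0154  0.047 ]
[ 0.4305 -0.1087  0.0471]
[ 0.4428 -0.1121  0.0472]
[ 0.4483 -0.0194  0.0473]
[ 0.4405 -0.1089  0.0474]
[ 0.4678 -0.0191  0.0474]
314 405 269
```

View pics/t2.png

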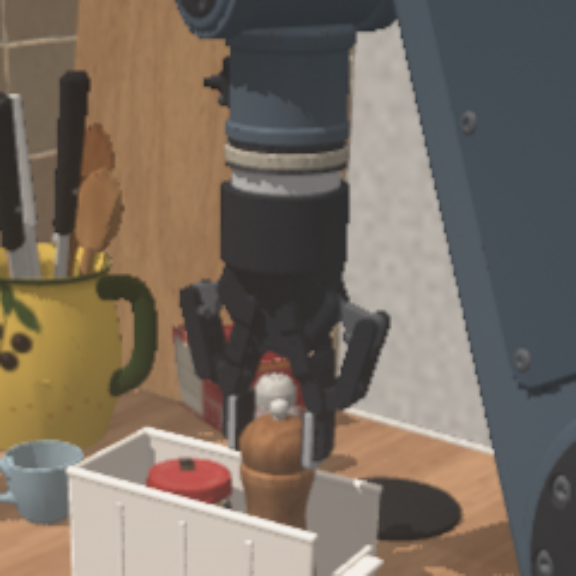

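The fingers hold the head at crop (235,420) and (308,440), with the tips near its lower edge. I'll raise the grip force, lift a little and check.

```bash
python3 -m pendant '[[[0,0,0,0,0,0,0.4],[0,0,0,0,0,0,0.4],[0,0,-0.006,0,0,0,0.4],[0,0,-0.01,0,0,0,0.4],[0,0,-0.01,0,0,0,0.4],[0,0,0,0,0,0,0.4],[0,0,0,0,0,0,0.4]]]' 60
python3 tip.py pics/t3.png; python3 go.py .461 -.0622 .21
```

```text
t: 9.1
tcp_pos: [0.4623, -0.0626, 0.1173]
tool_rot: [0.657, 0.754, 0.0, 0.0]
force: [-0.5, 0.4, -1.2]
finger_gap: 0.532
gripper_force: 61.6
tcp [ 0.462  -0.0625  0.117 ] gap 0.5370084076734826 min z [0.067  0.0671 0.0672 0.0672 0.0672 0.0673 0.0674 0.0674 0.0675 0.0676]
[ 0.4388 -0.0758  0.067 ]
[ 0.4737 -0.0162  0.0671]
[ 0.4657 -0.0185  0.0672]
[ 0.415  -0.0243  0.0672]
[ 0.4893 -0.0155  0.0673]
[ 0.4413 -0.0219  0.0674]
[ 0.424  -0.024   0.0675]
[ 0.497  -0.0125  0.0676]
[ 0.4518 -0.0206  0.0677]
[ 0.4587 -0.105   0.0679]
315 407 257
rot/0.12 [ 0.0008  0.0006 -0.0008] shift now/0.8 [ 0.0006 -0.0012 -0.1162] shift after turn/0.8 [ 0.0006 -0.0012 -0.1162]
t 9.15 pos [ 0.462  -0.0625  0.117 ] gap 0.5370084076734826 gf 61.647148485062644 F [ 0.4512 -0.3176 -0.9923] q [-0.3749  0.4773  1.9165 -0.      0.7477 -0.5127]
```

View pics/t3.png

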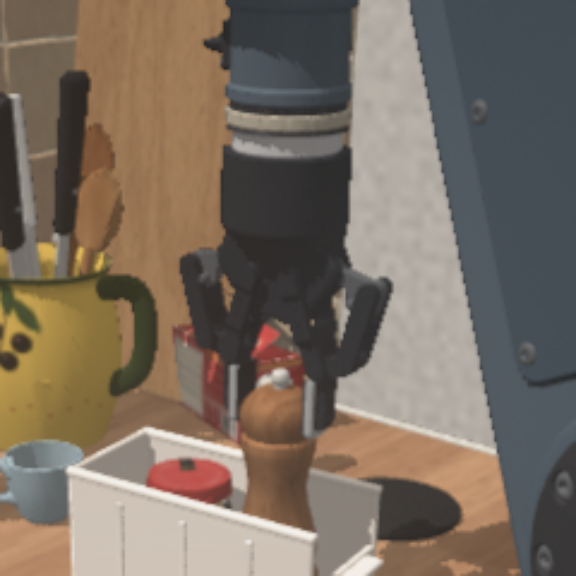

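The mill is up with the gripper and upright, knob at crop (280,378).

```bash
python3 -m pendant '[[[0,0,-0.015,0,0,0,0.4],[0,0,-0.02,0,0,0,0.4],[0,0,-0.025,0,0,0,0.4],[0,0,-0.025,0,0,0,0.4],[0,0,-0.02,0,0,0,0.4],[0,0,-0.015,0,0,0,0.4],[0,0,0,0,0,0,0.4],[0,0,0,0,0,0,0.4]]]'
python3 go.py .498 -.2555 .21
```

```text
t: 9.95
tcp_pos: [0.4617, -0.0624, 0.2125]
tool_rot: [0.657, 0.754, -0.0, -0.0]
force: [-0.8, 0.5, -1.5]
finger_gap: 0.534
gripper_force: 61.7
rot/0.12 [-0.0053 -0.0029 -0.0008] shift now/0.8 [-0.2453  0.0118  0.003 ] shift after turn/0.8 [-0.2453  0.0118  0.0031]
t 9.95 pos [ 0.4617 -0.0624  0.2125] gap 0.5341123809966373 gf 61.71885879943147 F [-0.7837  0.4592 -1.5145] q [-0.3749  0.316   1.8191 -0.      1.0072 -0.5127]
```

```bash
python3 -m pendant '[[[-0.01,0.001,0,0,0,0,0.4],[-0.02,0.001,0,0,0,0,0.4],[-0.025,0.001,0,0,0,0,0.4],[-0.03,0.001,0,0,0,0,0.4],[-0.03,0.001,0,0,0,0,0.4],[-0.03,0.001,0,0,0,0,0.4],[-0.03,0.001,0,0,0,0,0.4],[-0.03,0.001,0,0,0,0,0.4],[-0.02,0.002,0,0,0,0,0.4],[-0.015,0.001,0,0,0,0,0.4],[-0.005,0.001,0,0,0,0,0.4],[0,0,0,0,0,0,0.4],[0,0,0,0,0,0,0.4]]]'
python3 go.py .498 -.2555 .102
python3 - <<'E'
from station import eyes,monitor
from h import *
import pickle
np.set_printoptions(precision=4,suppress=True)
s=eyes.snapshot("scene");cv2.imwrite("pics/s4.png",cv2.resize(s["pixels"][60:300,280:520,::-1],None,fx=2.4,fy=2.4))
t=eyes.snapshot("top");pickle.dump(t,open("top1.pkl","wb"));cv2.imwrite("pics/top1.png",t["pixels"][:,:,::-1])
C=cloud(s);hsv=cv2.cvtColor(s["pixels"],cv2.COLOR_RGB2HSV);H,S,V=cv2.split(hsv)
p=monitor.sense()["tcp_pos"];m=(np.linalg.norm(C[...,:2]-p[:2],axis=-1)<.05)&(S>80)&(C[...,2]>.03)
z=C[m];print(z.min(0),z.max(0));
for a in np.arange(.1,.26,.02):
    q=z[abs(z[:,2]-a)<.006]
    if len(q): print(a,len(q),q.min(0),q.max(0))
E
```

```text
t: 11.25
tcp_pos: [0.4981, -0.2544, 0.2127]
tool_rot: [0.657, 0.754, 0.0, -0.001]
force: [-0.0, -0.8, -1.2]
finger_gap: 0.532
gripper_force: 61.7
rot/0.12 [-0.006  -0.0095  0.0048] shift now/0.8 [-0.0015 -0.0003  0.1384] shift after turn/0.8 [-0.0014 -0.0004  0.1384]
t 11.25 pos [ 0.4981 -0.2544  0.2127] gap 0.5315943548798081 gf 61.72399162896909 F [-0.0311 -0.8233 -1.2428] q [-0.6721  0.4404  1.599   0.0003  1.1036 -0.8107]
[ 0.4661 -0.2649  0.1216] [ 0.5203 -0.2208  0.2599]
0.12000000000000001 55 [ 0.4661 -0.2524  0.1216] [ 0.514  -0.2224  0.126 ]
0.14 196 [ 0.4671 -0.2649  0.134 ] [ 0.5146 -0.2233  0.1459]
0.16000000000000003 207 [ 0.4682 -0.2605  0.1541] [ 0.5168 -0.2238  0.166 ]
0.18000000000000002 174 [ 0.4729 -0.2577  0.1741] [ 0.5124 -0.2305  0.186 ]
0.2 143 [ 0.4761 -0.2574  0.1942] [ 0.5143 -0.2325  0.206 ]
0.22000000000000003 158 [ 0.4731 -0.2505  0.214 ] [ 0.5136 -0.2304  0.2258]
0.24000000000000002 162 [ 0.4737 -0.2452  0.234 ] [ 0.5201 -0.2285  0.246 ]
```

View pics/s4.png

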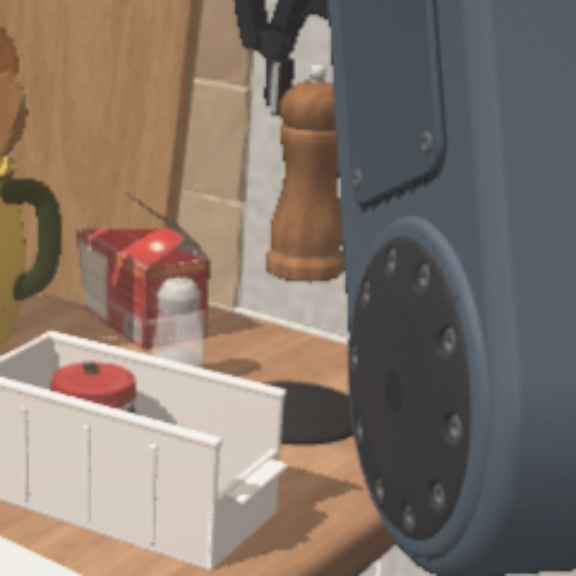

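The mill hangs upright with its foot at about z = 0.12, over the mat at crop (300,410).

```bash
python3 -m pendant '[[[-0.001,0,0.01,0,0,0,0.4],[0,0,0.02,0,0,0,0.4],[0,0,0.025,0,0,0,0.4],[0,0,0.025,0,0,0,0.4],[0,0,0.025,0,0,0,0.4],[0,0,0.018,0,0,0,0.4],[0,0,0.01,0,0,0,0.4],[0,0,0.005,0,0,0,0.4],[0,0,0,0,0,0,0.4],[0,0,0,0,0,0,0.4]]]'
python3 -m pendant '[[[0,0,0.0015,0,0,0,0.4],[0,0,0.0015,0,0,0,0.4],[0,0,0,0,0,0,0.4]]]'
python3 -m pendant '[[[0,0,0.001,0,0,0,0.4],[0,0,0,0,0,0,0.4]]]'
```

```text
t: 12.35
tcp_pos: [0.4991, -0.2564, 0.1031]
tool_rot: [0.657, 0.754, 0.0, 0.001]
force: [-0.1, -0.4, -1.4]
finger_gap: 0.531
gripper_force: 61.7
t: 12.65
tcp_pos: [0.4987, -0.2562, 0.1003]
tool_rot: [0.657, 0.754, -0.0, 0.0]
force: [-0.8, -0.0, -1.4]
finger_gap: 0.529
gripper_force: 61.7
t: 12.85
tcp_pos: [0.4986, -0.2561, 0.0993]
tool_rot: [0.657, 0.754, 0.0, -0.0]
force: [0.2, -0.1, -1.0]
finger_gap: 0.53
gripper_force: 61.7
```

```bash
python3 -m pendant '[[[0,0,0.001,0,0,0,0.4],[0,0,0,0,0,0,0.4]]]'
python3 -m pendant '[[[0,0,0.001,0,0,0,0.4],[0,0,0,0,0,0,0.4]]]'
```

```text
t: 13.05
tcp_pos: [0.4988, -0.2563, 0.0989]
tool_rot: [0.657, 0.754, -0.0, 0.0]
force: [0.1, 0.4, 1.8]
finger_gap: 0.534
gripper_force: 62.0
t: 13.25
tcp_pos: [0.499, -0.2565, 0.0989]
tool_rot: [0.657, 0.754, -0.0, 0.001]
force: [-0.9, 0.8, 7.8]
finger_gap: 0.53
gripper_force: 62.4
```

Contact at TCP z = 0.099, so I'll release, rise and look.

```bash
python3 -m pendant '[[[0,0,-0.001,0,0,0,0.55],[0,0,0,0,0,0,0.6],[0,0,0,0,0,0,0.75],[0,0,0,0,0,0,0.9],[0,0,0,0,0,0,1],[0,0,0,0,0,0,1],[0,0,-0.01,0,0,0,1],[0,0,-0.03,0,0,0,1],[0,0,-0.04,0,0,0,1],[0,0,-0.04,0,0,0,1],[0,0,-0.02,0,0,0,1],[0.02,0,0,0,0,0,1],[0.04,0,0,0,0,0,1],[0.05,0,0,0,0,0,1],[0.05,0,0,0,0,0,1],[0.05,0,0,0,0,0,1],[0.05,0,0,0,0,0,1],[0.03,0,0,0,0,0,1],[0,0,0,0,0,0,1],[0,0,0,0,0,0,1]]]'
cat > j.py <<'E'
from station import eyes
from h import *
import pickle,sys
np.set_printoptions(precision=4,suppress=True)
t=eyes.snapshot("top");s=t;pickle.dump(t,open("top2.pkl","wb"));cv2.imwrite(sys.argv[1],t["pixels"][150:330,160:480,::-1].repeat(2,0).repeat(2,1))
C=cloud(t);H,S,V=cv2.split(cv2.cvtColor(t["pixels"],cv2.COLOR_RGB2HSV))
red=(S>140)&((H<8)|(H>172))
def circ(n,m,box,z):
    try: p=ray(s,blob(m,box),z)[:,:2].astype(np.float32)
    except ValueError: print(n,"none");return
    c,d=cv2.minEnclosingCircle(p); print(n,np.array(c),d,(p.min(0)+p.max(0))/2)
circ("lid in bin",red,(285,205,340,265),.089)
circ("lid on board",red,(175,232,270,310),.1)
circ("tomato",red,(195,180,250,230),.035)
circ("head near mat",(S>80)&(H<20)&(V<150)&(C[...,2]>.1),(385,220,480,310),.13)
circ("head in bin",(S>80)&(H<20)&(V<150)&(C[...,2]>.1),(285,240,350,310),.13)
k=np.zeros_like(red);k[180:215,405:440]=1;q=C[k&(C[...,2]>.07)&(C[...,2]<.1)];print("salt",q[:,:2].mean(0))
m=(C[...,2]>.084)&(C[...,2]<.098)&(S<60);b=np.zeros_like(m);b[185:325,275:360]=m[185:325,275:360]
b=cv2.morphologyEx(b.astype(np.uint8),cv2.MORPH_CLOSE,np.ones((3,3)));r=cv2.minAreaRect(C[b>0][:,:2].astype(np.float32));print("rim",r)
E
python3 j.py pics/top2.png
```

```text
t: 15.25
tcp_pos: [0.4659, -0.0254, 0.2099]
tool_rot: [0.656, 0.755, -0.0, -0.001]
force: [0.4, -0.3, -0.4]
finger_gap: 0.998
gripper_force: 0.0
lid in bin none
lid on board none
tomato none
head near mat [ 0.4948 -0.2583] 0.02566041797399521 [ 0.4929 -0.2573]
head in bin none
salt [ 0.6058 -0.2463]
rim ((0.5124298930168152, -0.10135327279567719), (0.18981477618217468, 0.032439008355140686), 16.274831771850586)
```

View pics/top2.png

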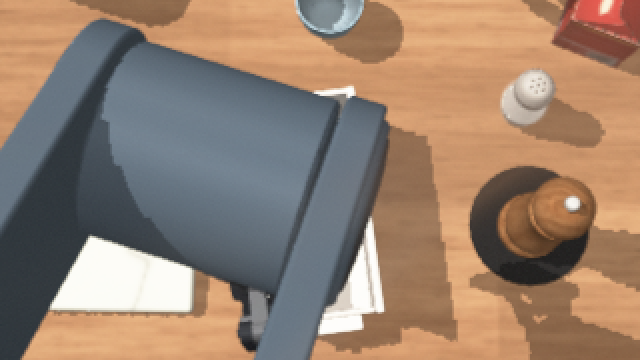

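The mill stands upright on the mat (knob at crop (573,204)), and the salt hasn't moved. Before going into the bin I'll measure the finger and knuckle outline along the bin, and check the jar.

```bash
python3 -m pendant '[[[0,0,0,0,0,0,0.92],[0,0,0,0,0,0,0.92],[0,0,0,0,0,0,0.92]]]'
cat > prof.py <<'E'
from station import eyes,monitor
from h import *
np.set_printoptions(precision=4,suppress=True)
s=eyes.snapshot("scene");C=cloud(s);st=monitor.sense();p=st["tcp_pos"];y=R.from_quat(st["tool_rot"]).apply([0,1,0]);x=R.from_quat(st["tool_rot"]).apply([1,0,0])
print(p,st["finger_gap"])
V=s["pixels"].max(2);D=C-p;a=D@y;b=D@x
for z in np.arange(.015,.15,.006):
    m=(abs(a)<.11)&(abs(b)<.06)&(abs(D[...,2]-z)<.003)&(V<140)
    if m.sum()>2: print("%.3f"%z,m.sum(),"along",np.sort(a[m])[[0,1,-2,-1]],"across",b[m].min(),b[m].max())
H,S,_=cv2.split(cv2.cvtColor(s["pixels"],cv2.COLOR_RGB2HSV));red=(S>140)&((H<8)|(H>172))
m=red&(abs(C[...,0]-.526)<.05)&(abs(C[...,1]+.05)<.045)&(C[...,2]>.06);q=C[m];print("lid",q.min(0),q.max(0),q[q[:,2]>.083].mean(0))
E
python3 prof.py
```

```text
t: 15.6
tcp_pos: [0.4669, -0.0272, 0.2104]
tool_rot: [0.657, 0.754, -0.0, -0.0]
force: [-0.3, -0.1, 0.2]
finger_gap: 0.918
gripper_force: 0.0
[ 0.4669 -0.027   0.2104] 0.9226616125140809
0.027 5 along [-0.0469 -0.0464  0.0382  0.039 ] across -0.005590145447378298 0.006055021273147963
0.033 83 along [-0.0493 -0.0475  0.0443  0.0443] across -0.011911799627717575 0.013442447587782144
0.039 99 along [-0.0538 -0.0537  0.0511  0.0517] across -0.010945294796141102 0.01381135989126007
0.045 111 along [-0.0545 -0.0545  0.0514  0.0515] across -0.011138339418138042 0.01312952086299521
0.051 113 along [-0.0545 -0.0542  0.0516  0.0523] across -0.00950455139436868 0.013434397383332486
0.057 115 along [-0.054  -0.054   0.0512  0.0523] across -0.010850581411544566 0.01302724994706623
0.063 123 along [-0.0539 -0.0539  0.0518  0.0522] across -0.012177741693547786 0.012495450913155032
0.069 112 along [-0.0583 -0.0567  0.0517  0.0562] across -0.011993804030878184 0.013877769317473348
0.075 195 along [-0.0709 -0.0708  0.0675  0.0681] across -0.014289366251864121 0.01521497982733811
0.081 299 along [-0.07
[... 552 characters left out ...]
 0.021462943308307194
0.117 424 along [-0.0704 -0.07    0.0674  0.0677] across -0.012745630957820381 0.021577980482951686
0.123 465 along [-0.0701 -0.07    0.0672  0.0675] across -0.011818388599268889 0.021950821558221978
0.129 502 along [-0.0701 -0.0701  0.0679  0.0679] across -0.013373851529906309 0.023248348558725745
0.135 344 along [-0.0679 -0.0674  0.064   0.0642] across -0.01079451385716714 0.014583885730457281
0.141 222 along [-0.039  -0.039   0.0343  0.0352] across -0.00818280942050716 0.014416227236439538
0.147 215 along [-0.039  -0.0384  0.0245  0.0273] across -0.011016293265113336 0.03924218805107907
lid [ 0.4981 -0.0742  0.0824] [ 0.549  -0.0213  0.0933] [ 0.5207 -0.0432  0.0912]
```

```bash
python3 go.py .526 -.049 .028
```

```text
rot/0.12 [-0.0002  0.0001 -0.0114] shift now/0.8 [-0.0372  0.0695  0.228 ] shift after turn/0.8 [-0.0373  0.0694  0.228 ]
t 15.65 pos [ 0.4669 -0.027   0.2104] gap 0.9226616125140809 gf 0.0 F [-0.0725  0.1029  0.3548] q [-0.2975  0.3212  1.818  -0.      1.0024 -0.434 ]
```

```bash
python3 -m pendant '[[[-0.01,0.02,0,0,0,0,0.92],[-0.015,0.03,0,0,0,0,0.92],[-0.012,0.0195,0,0,0,0,0.92],[0,0,0.02,0,0,0,0.92],[0,0,0.035,0,0,0,0.92],[0,0,0.04,0,0,0,0.92],[0,0,0.035,0,0,0,0.92],[0,0,0.025,0,0,0,0.92],[0,0,0.015,0,0,0,0.92],[0,0,0,0,0,0,0.92],[0,0,0,0,0,0,0.92]]]' 30
python3 go.py .526 -.049 .028; python3 prof.py | grep -v across
python3 - <<'E'
from station import eyes
import cv2
s=eyes.snapshot("scene");cv2.imwrite("pics/s5.png",cv2.resize(s["pixels"][120:300,240:440,::-1],None,fx=3,fy=3))
E
```

```text
t: 16.75
tcp_pos: [0.5264, -0.0484, 0.0749]
tool_rot: [0.657, 0.754, 0.0, 0.0]
force: [-0.1, 0.1, 0.2]
finger_gap: 0.922
gripper_force: 0.0
rot/0.12 [ 0.006   0.0031 -0.0027] shift now/0.8 [-0.0007 -0.0007  0.0586] shift after turn/0.8 [-0.0007 -0.0006  0.0586]
t 16.75 pos [ 0.5264 -0.0484  0.0749] gap 0.9219510360215147 gf 0.0 F [-0.0676  0.0659  0.2203] q [-0.3031  0.6105  1.792  -0.      0.7382 -0.4407]
[ 0.5268 -0.0484  0.0754] 0.9226095021621545
lid [ 0.4898 -0.0754  0.0828] [ 0.5487 -0.0217  0.1897] [ 0.52   -0.0438  0.092 ]
```

View pics/s5.png

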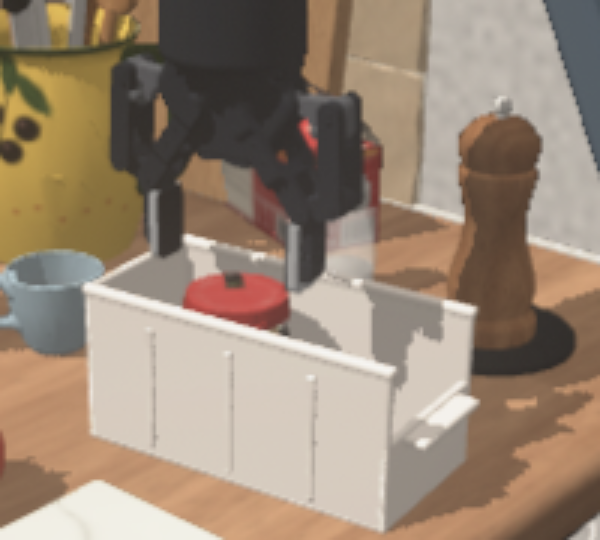

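The fingers straddle the lid (crop (237,295)), the back one at (165,235) inside the back wall and the front one at (305,265). I'll descend slowly.

```bash
python3 -m pendant '[[[-0.0005,-0.0005,0.006,0,0,0,0.92],[0,0,0.008,0,0,0,0.92],[0,0,0.008,0,0,0,0.92],[0,0,0,0,0,0,0.92]]]'
python3 -m pendant '[[[0,0,0.008,0,0,0,0.92],[0,0,0.01,0,0,0,0.92],[0,0,0.01,0,0,0,0.92],[0,0,0.008,0,0,0,0.92],[0,0,0,0,0,0,0.92],[0,0,0,0,0,0,0.92]]]'
```

```text
t: 17.25
tcp_pos: [0.5248, -0.0483, 0.056]
tool_rot: [0.657, 0.754, -0.0, -0.001]
force: [0.4, 0.1, -0.2]
finger_gap: 0.92
gripper_force: 0.0
t: 17.85
tcp_pos: [0.5254, -0.0485, 0.0278]
tool_rot: [0.657, 0.754, -0.0, -0.0]
force: [0.0, -1.1, 0.5]
finger_gap: 0.915
gripper_force: 0.0
```

```bash
python3 -m pendant '[[[0,0,0,0,0,0,0.87],[0,0,0,0,0,0,0.83],[0,0,0,0,0,0,0.8],[0,0,0,0,0,0,0.77],[0,0,0,0,0,0,0.74],[0,0,0,0,0,0,0.71],[0,0,0,0,0,0,0.68],[0,0,0,0,0,0,0.6],[0,0,0,0,0,0,0.6],[0,0,0,0,0,0,0.6]]]' 30
python3 -m pendant '[[[0,0,0,0,0,0,0.6],[0,0,0,0,0,0,0.6],[0,0,-0.005,0,0,0,0.6],[0,0,-0.01,0,0,0,0.6],[0,0,-0.01,0,0,0,0.6],[0,0,0,0,0,0,0.6],[0,0,0,0,0,0,0.6]]]' 70
python3 - <<'E'
from station import eyes
import cv2
s=eyes.snapshot("scene");cv2.imwrite("pics/s6.png",cv2.resize(s["pixels"][120:300,240:440,::-1],None,fx=3,fy=3))
E
```

```text
t: 18.85
tcp_pos: [0.5255, -0.0485, 0.0287]
tool_rot: [0.657, 0.754, -0.0, 0.0]
force: [-1.7, 0.4, 4.6]
finger_gap: 0.686
gripper_force: 31.1
t: 19.55
tcp_pos: [0.5257, -0.0485, 0.0483]
tool_rot: [0.657, 0.754, 0.0, 0.0]
force: [0.3, -0.8, -3.1]
finger_gap: 0.663
gripper_force: 75.4
```

View pics/s6.png

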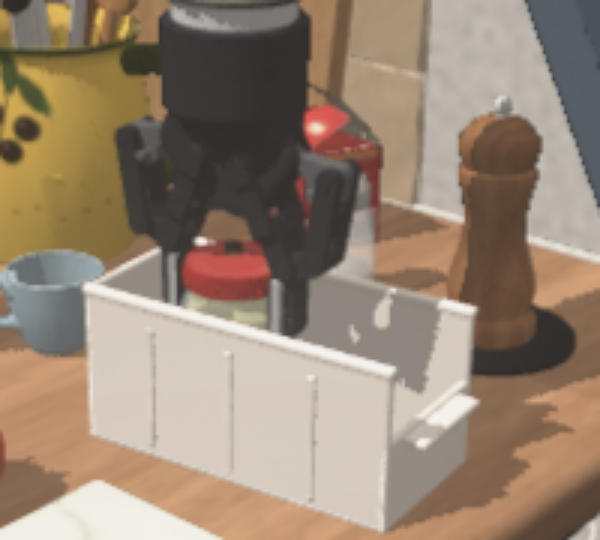

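The jar is lifted level between the pads, lid at crop (230,270).

```bash
python3 -m pendant '[[[0,0,-0.015,0,0,0,0.6],[0,0,-0.025,0,0,0,0.6],[0,0,-0.03,0,0,0,0.6],[0,0,-0.03,0,0,0,0.6],[0,0,-0.015,0,0,0,0.6],[0,0,0,0,0,0,0.6],[0,0,0,0,0,0,0.6]]]'
python3 go.py .472 .1166 .14
```

```text
t: 20.3
tcp_pos: [0.525, -0.0483, 0.1398]
tool_rot: [0.657, 0.754, -0.0, -0.0]
force: [-1.3, -0.0, -4.2]
finger_gap: 0.665
gripper_force: 75.8
rot/0.12 [-0.0064 -0.0026 -0.0005] shift now/0.8 [ 0.2133 -0.0373 -0.0001] shift after turn/0.8 [ 0.2133 -0.0373 -0.0002]
t 20.3 pos [ 0.525  -0.0483  0.1398] gap 0.6649819593611694 gf 75.84405854344368 F [-1.3025 -0.0223 -4.2177] q [-0.3039  0.5021  1.7491 -0.0001  0.8912 -0.4417]
```

```bash
python3 -m pendant '[[[0.01,-0.002,0,0,0,0,0.6],[0.02,-0.004,0,0,0,0,0.6],[0.025,-0.005,0,0,0,0,0.6],[0.025,-0.005,0,0,0,0,0.6],[0.025,-0.005,0,0,0,0,0.6],[0.025,-0.005,0,0,0,0,0.6],[0.025,-0.004,0,0,0,0,0.6],[0.025,-0.004,0,0,0,0,0.6],[0.02,-0.002,0,0,0,0,0.6],[0.013,-0.001,0,0,0,0,0.6],[0,0,0,0,0,0,0.6],[0,0,0,0,0,0,0.6]]]'
python3 go.py .472 .1166 .0435;  python3 - <<'E'
from station import eyes,monitor
from h import *
np.set_printoptions(precision=4,suppress=True)
s=eyes.snapshot("scene");C=cloud(s);p=monitor.sense()["tcp_pos"]
H,S,V=cv2.split(cv2.cvtColor(s["pixels"],cv2.COLOR_RGB2HSV))
m=(np.linalg.norm(C[...,:2]-p[:2],axis=-1)<.045)&(C[...,2]>.03)&(V>90)
q=C[m];print("low",np.sort(q[:,2])[:8]);red=m&(S>140)&((H<8)|(H>172));q=C[red];print("lid",q.min(0),q.max(0))
cv2.imwrite("pics/s7.png",cv2.resize(s["pixels"][120:360,180:380,::-1],None,fx=2.4,fy=2.4))
E
```

```text
t: 21.5
tcp_pos: [0.4726, 0.1164, 0.1399]
tool_rot: [0.656, 0.754, -0.0, -0.0]
force: [0.5, 1.0, -4.0]
finger_gap: 0.667
gripper_force: 75.8
rot/0.12 [-0.0039  0.002   0.0076] shift now/0.8 [ 0.0004 -0.0007  0.1204] shift after turn/0.8 [ 0.0004 -0.0007  0.1204]
t 21.5 pos [0.4726 0.1164 0.1399] gap 0.6666359483516149 gf 75.82600300200284 F [ 0.4664  1.006  -3.9605] q [ 0.0116  0.4576  1.8475 -0.0004  0.8369 -0.1269]
low [0.1154 0.1159 0.116  0.1161 0.1163 0.1163 0.1164 0.1165]
lid [0.4441 0.0921 0.181 ] [0.5001 0.1442 0.2032]
```

View pics/s7.png

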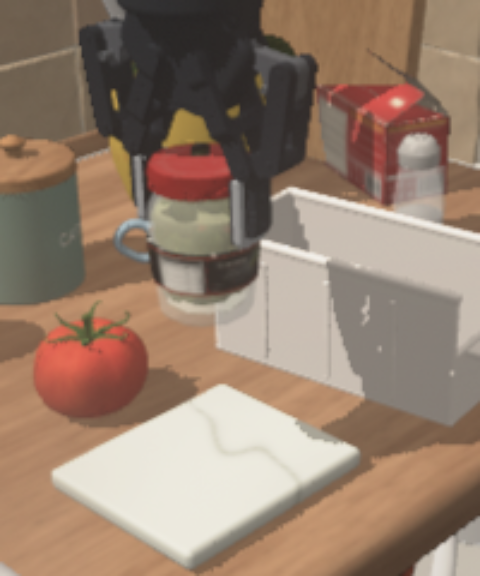

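The jar hangs upright above the board, foot at about z = 0.115. I've now viewed 11 pictures, one over the limit of 10, so from here I'll check by numbers only.

```bash
python3 -m pendant '[[[0,-0.0005,0.01,0,0,0,0.6],[0,0,0.02,0,0,0,0.6],[0,0,0.025,0,0,0,0.6],[0,0,0.025,0,0,0,0.6],[0,0,0.02,0,0,0,0.6],[0,0,0.012,0,0,0,0.6],[0,0,0.007,0,0,0,0.6],[0,0,0.001,0,0,0,0.6],[0,0,0,0,0,0,0.6]]]'
python3 -m pendant '[[[0,0,0.0015,0,0,0,0.6],[0,0,0.001,0,0,0,0.6],[0,0,0,0,0,0,0.6]]]'
python3 -m pendant '[[[0,0,0.001,0,0,0,0.6],[0,0,0,0,0,0,0.6]]]'
```

```text
t: 22.45
tcp_pos: [0.4728, 0.116, 0.0443]
tool_rot: [0.657, 0.754, 0.0, 0.0]
force: [0.8, 0.2, -3.3]
finger_gap: 0.666
gripper_force: 75.8
t: 22.75
tcp_pos: [0.4726, 0.1162, 0.0424]
tool_rot: [0.657, 0.754, 0.0, 0.0]
force: [-0.6, 0.8, -3.9]
finger_gap: 0.667
gripper_force: 75.8
t: 22.95
tcp_pos: [0.4725, 0.1162, 0.0414]
tool_rot: [0.657, 0.754, 0.0, 0.0]
force: [0.4, -0.5, -3.6]
finger_gap: 0.67
gripper_force: 75.8
```

```bash
python3 -m pendant '[[[0,0,0.001,0,0,0,0.6],[0,0,0,0,0,0,0.6]]]'
python3 -m pendant '[[[0,0,0.001,0,0,0,0.6],[0,0,0,0,0,0,0.6]]]'
```

```text
t: 23.15
tcp_pos: [0.4725, 0.1162, 0.0412]
tool_rot: [0.657, 0.754, 0.0, 0.0]
force: [-1.6, 0.4, 5.6]
finger_gap: 0.665
gripper_force: 76.6
t: 23.35
tcp_pos: [0.4725, 0.1162, 0.0411]
tool_rot: [0.657, 0.754, 0.0, 0.0]
force: [-2.1, 0.1, 11.2]
finger_gap: 0.669
gripper_force: 77.3
```

```bash
python3 -m pendant '[[[0,0,-0.0015,0,0,0,0.7],[0,0,0,0,0,0,0.74],[0,0,0,0,0,0,0.8],[0,0,0,0,0,0,0.9],[0,0,0,0,0,0,0.95],[0,0,0,0,0,0,0.95],[0,0,-0.01,0,0,0,0.95],[0,0,-0.02,0,0,0,0.95],[0,0,-0.03,0,0,0,0.95],[0,0,-0.04,0,0,0,0.95],[0,0,-0.04,0,0,0,0.95],[0,0,-0.04,0,0,0,1],[0,0,-0.03,0,0,0,1],[0,0,0,0,0,0,1],[0,0,0,0,0,0,1]]]'
python3 go.py .499 -.2565 .21;  cat > jar.py <<'E'
from station import eyes
from h import *
np.set_printoptions(precision=4,suppress=True)
s=eyes.snapshot("scene");C=cloud(s);H,S,V=cv2.split(cv2.cvtColor(s["pixels"],cv2.COLOR_RGB2HSV))
red=(S>140)&((H<8)|(H>172))
m=red&(abs(C[...,0]-.4725)<.045)&(abs(C[...,1]-.116)<.045)&(C[...,2]>.07);q=C[m];print("jar lid",len(q),q.min(0),q.max(0)) 
t=q[q[:,2]>q[:,2].max()-.012];A=np.c_[t[:,:2],np.ones(len(t))];print("top z",np.percentile(q[:,2],[50,90,99]))
m=red&(abs(C[...,0]-.589)<.05)&(abs(C[...,1]-.104)<.05);q=C[m];print("tomato",q.min(0),q.max(0))
w=(S>80)&(H<20)&(abs(C[...,1]+.2565)<.05)&(abs(C[...,0]-.495)<.05)&(C[...,2]>.02);q=C[w]
if len(q): print("mill",q.min(0),q.max(0))
E
python3 jar.py
```

```text
t: 24.85
tcp_pos: [0.4723, 0.1162, 0.2094]
tool_rot: [0.657, 0.754, 0.0, 0.0]
force: [-0.1, 0.7, 0.0]
finger_gap: 1.001
gripper_force: 0.0
rot/0.12 [ 0.0093  0.0011 -0.0003] shift now/0.8 [-0.466  -0.0309 -0.0007] shift after turn/0.8 [-0.466  -0.0309 -0.0007]
t 24.85 pos [0.4723 0.1162 0.2094] gap 1.0005327386797547 gf 0.0 F [-0.1082  0.7195  0.0306] q [ 0.011   0.347   1.7775  0.      1.016  -0.1269]
jar lid 691 [0.4447 0.0886 0.0917] [0.4976 0.1438 0.1053]
top z [0.103 0.104 0.105]
tomato [0.555  0.0818 0.0188] [0.6191 0.1443 0.0598]
mill [ 0.4681 -0.27    0.02  ] [ 0.5188 -0.2244  0.1464]
```

```bash
python3 -m pendant '[[[-0.016,-0.001,0,0,0,0,1],[-0.03,-0.002,0,0,0,0,1],[-0.04,-0.003,0,0,0,0,1],[-0.05,-0.003,0,0,0,0,1],[-0.05,-0.003,0,0,0,0,1],[-0.05,-0.003,0,0,0,0,1],[-0.05,-0.003,0,0,0,0,1],[-0.05,-0.003,0,0,0,0,1],[-0.05,-0.003,0,0,0,0,1],[-0.04,-0.003,0,0,0,0,1],[-0.025,-0.003,0,0,0,0,1],[-0.015,-0.001,0,0,0,0,1],[0,0,0,0,0,0,1],[0,0,0,0,0,0,1]]]'
python3 go.py .499 -.2565 .099
```

```text
t: 26.3
tcp_pos: [0.4985, -0.2552, 0.2084]
tool_rot: [0.657, 0.754, 0.0, -0.001]
force: [-1.0, 0.9, 0.7]
finger_gap: 1.001
gripper_force: 0.0
rot/0.12 [-0.0091 -0.0157  0.0025] shift now/0.8 [-0.0019  0.0005  0.1368] shift after turn/0.8 [-0.0017  0.0004  0.1368]
t 26.3 pos [ 0.4985 -0.2552  0.2084] gap 1.0005804873571542 gf 0.0 F [-1.0131  0.8979  0.6689] q [-0.673   0.4469  1.6013  0.0006  1.0955 -0.8114]
```

```bash
python3 -m pendant '[[[-0.0015,0.0005,0.015,0,0,0,1],[0,0,0.025,0,0,0,1],[0,0,0.03,0,0,0,1],[0,0,0.03,0,0,0,1],[0,0,0.02,0,0,0,1],[0,0,0.012,0,0,0,1],[0,0,0.005,0,0,0,1],[0,0,0,0,0,0,1],[0,0,0,0,0,0,0.85],[0,0,0,0,0,0,0.75],[0,0,0,0,0,0,0.7],[0,0,0,0,0,0,0.65],[0,0,0,0,0,0,0.6],[0,0,0,0,0,0,0.55],[0,0,0,0,0,0,0.5],[0,0,0,0,0,0,0.4],[0,0,0,0,0,0,0.4],[0,0,0,0,0,0,0.4]]]' 40
python3 -m pendant '[[[0,0,0,0,0,0,0.4],[0,0,0,0,0,0,0.4],[0,0,-0.006,0,0,0,0.4],[0,0,-0.01,0,0,0,0.4],[0,0,-0.02,0,0,0,0.4],[0,0,-0.025,0,0,0,0.4],[0,0,-0.03,0,0,0,0.4],[0,0,-0.03,0,0,0,0.4],[0,0,-0.02,0,0,0,0.4],[0,0,0,0,0,0,0.4],[0,0,0,0,0,0,0.4]]]' 60
python3 go.py .461 -.0622 .212; python3 jar.py
```

```text
t: 28.1
tcp_pos: [0.4999, -0.2578, 0.1]
tool_rot: [0.657, 0.754, -0.0, 0.0]
force: [-0.7, 0.6, 5.0]
finger_gap: 0.541
gripper_force: 40.5
t: 29.2
tcp_pos: [0.4994, -0.2574, 0.212]
tool_rot: [0.657, 0.754, -0.0, -0.0]
force: [0.4, 0.5, -2.2]
finger_gap: 0.53
gripper_force: 61.7
rot/0.12 [-0.0013 -0.0012 -0.0004] shift now/0.8 [ 0.2483 -0.014   0.    ] shift after turn/0.8 [ 0.2483 -0.014  -0.    ]
t 29.2 pos [ 0.4994 -0.2574  0.212 ] gap 0.5297202073787654 gf 61.662593849468976 F [ 0.3883  0.549  -2.2229] q [-0.6748  0.4441  1.5945 -0.      1.1032 -0.8127]
jar lid 689 [0.4449 0.0899 0.0915] [0.4982 0.1448 0.105 ]
top z [0.1029 0.1041 0.1048]
tomato [0.5555 0.0831 0.0211] [0.6208 0.144  0.0596]
mill [ 0.4651 -0.2687  0.1191] [ 0.5211 -0.2227  0.2574]
```

```bash
python3 -m pendant '[[[0.01,-0.001,0,0,0,0,0.4],[0.02,-0.001,0,0,0,0,0.4],[0.03,-0.001,0,0,0,0,0.4],[0.03,-0.001,0,0,0,0,0.4],[0.03,-0.001,0,0,0,0,0.4],[0.03,-0.001,0,0,0,0,0.4],[0.03,-0.001,0,0,0,0,0.4],[0.03,-0.001,0,0,0,0,0.4],[0.02,-0.001,0,0,0,0,0.4],[0.01,-0.001,0,0,0,0,0.4],[0.005,0,0,0,0,0,0.4],[0,0,0,0,0,0,0.4],[0,0,0,0,0,0,0.4]]]'
python3 go.py .464 -.064 .102
```

```text
t: 30.55
tcp_pos: [0.4653, -0.0653, 0.2121]
tool_rot: [0.657, 0.754, -0.0, 0.0]
force: [-0.7, -0.0, -1.4]
finger_gap: 0.529
gripper_force: 61.7
rot/0.12 [ 0.0042  0.0051 -0.0048] shift now/0.8 [ 0.0019 -0.0014  0.1377] shift after turn/0.8 [ 0.0018 -0.0014  0.1377]
t 30.55 pos [ 0.4653 -0.0653  0.2121] gap 0.529320574778548 gf 61.652865337673575 F [-0.7337 -0.0122 -1.3895] q [-0.3777  0.3212  1.8115 -0.0003  1.0081 -0.5148]
```

```bash
python3 -m pendant '[[[0.002,-0.001,0.01,0,0,0,0.4],[0,0,0.02,0,0,0,0.4],[0,0,0.025,0,0,0,0.4],[0,0,0.025,0,0,0,0.4],[0,0,0.025,0,0,0,0.4],[0,0,0.018,0,0,0,0.4],[0,0,0.01,0,0,0,0.4],[0,0,0.005,0,0,0,0.4],[0,0,0,0,0,0,0.4]]]'
python3 -m pendant '[[[0,0,0.0015,0,0,0,0.4],[0,0,0.0015,0,0,0,0.4],[0,0,0,0,0,0,0.4]]]'
python3 -m pendant '[[[0,0,0.001,0,0,0,0.4],[0,0,0,0,0,0,0.4]]]'
```

```text
t: 31.45
tcp_pos: [0.4637, -0.0633, 0.1013]
tool_rot: [0.657, 0.754, -0.0, -0.0]
force: [-0.5, 1.0, -1.2]
finger_gap: 0.527
gripper_force: 61.7
t: 31.75
tcp_pos: [0.4641, -0.0632, 0.0997]
tool_rot: [0.657, 0.754, 0.0, 0.0]
force: [-0.0, -1.1, -1.1]
finger_gap: 0.529
gripper_force: 61.7
t: 31.95
tcp_pos: [0.4639, -0.0631, 0.0987]
tool_rot: [0.657, 0.754, 0.0, 0.0]
force: [-1.0, -0.0, -1.6]
finger_gap: 0.531
gripper_force: 61.7
```

```bash
python3 -m pendant '[[[0,0,0.001,0,0,0,0.4],[0,0,0,0,0,0,0.4]]]'
python3 -m pendant '[[[0,0,0.001,0,0,0,0.4],[0,0,0,0,0,0,0.4]]]'
```

```text
t: 32.15
tcp_pos: [0.464, -0.0632, 0.0982]
tool_rot: [0.657, 0.754, 0.0, 0.0]
force: [-1.7, 0.8, 3.3]
finger_gap: 0.529
gripper_force: 62.2
t: 32.35
tcp_pos: [0.464, -0.0632, 0.0982]
tool_rot: [0.657, 0.754, 0.0, 0.0]
force: [-1.9, 1.4, 11.2]
finger_gap: 0.533
gripper_force: 62.9
```

```bash
python3 -m pendant '[[[0,0,-0.0015,0,0,0,0.55],[0,0,0,0,0,0,0.6],[0,0,0,0,0,0,0.75],[0,0,0,0,0,0,0.9],[0,0,0,0,0,0,1],[0,0,0,0,0,0,1],[0,0,-0.01,0,0,0,1],[0,0,-0.03,0,0,0,1],[0,0,-0.04,0,0,0,1],[0,0,-0.04,0,0,0,1],[0,0,-0.03,0,0,0,1],[0,0,0,0,0,0,1],[0.02,-0.01,0,0,0,0,1],[0.04,-0.015,0,0,0,0,1],[0.05,-0.01,0,0,0,0,1],[0.05,-0.01,0,0,0,0,1],[0.05,-0.01,0,0,0,0,1],[0.05,-0.01,0,0,0,0,1],[0.05,-0.01,0,0,0,0,1],[0.05,-0.01,0,0,0,0,1]]]'
python3 -m pendant '[[[0.05,-0.01,0,0,0,0,1],[0.05,-0.01,0,0,0,0,1],[0.05,-0.01,0,0,0,0,1],[0.05,-0.01,0,0,0,0,1],[0.05,-0.01,0,0,0,0,1],[0.03,-0.01,0,0,0,0,1],[0,0,0,0,0,0,1],[0,0,0,0,0,0,1],[0,0,0,0,0,0,1]]]'
python3 j.py pics/top3.png; python3 m.py|grep -E "tomato|salt"
python3 - <<'E'
import pickle
from h import *
s=pickle.load(open("top2.pkl","rb"));C=cloud(s);np.set_printoptions(precision=4,suppress=True)
q=C[250:305,290:345].reshape(-1,3);q=q[(q[:,2]>.112)&(q[:,2]<.17)];print("mill",q.min(0),q.max(0))
H,S,V=cv2.split(cv2.cvtColor(s["pixels"],cv2.COLOR_RGB2HSV));b=np.zeros(S.shape,bool);b[225:320,170:275]=1
q=C[b&(S>140)&((H<8)|(H>172))];print("lid",q.min(0),q.max(0))
E
```

```text
t: 34.35
tcp_pos: [0.3535, 0.2141, 0.2168]
tool_rot: [0.657, 0.754, -0.002, -0.001]
force: [1.5, 0.4, 0.7]
finger_gap: 0.997
gripper_force: 0.0
t: 35.25
tcp_pos: [0.2778, 0.4265, 0.2172]
tool_rot: [0.657, 0.754, -0.002, 0.0]
force: [0.5, 0.4, -0.2]
finger_gap: 1.002
gripper_force: 0.0
lid in bin none
lid on board [0.4725 0.1139] 0.02856985479593277 [0.4728 0.1138]
tomato [0.5925 0.1063] 0.0369652658700943 [0.5892 0.1064]
head near mat none
head in bin [ 0.4631 -0.0625] 0.024572771042585373 [ 0.4632 -0.0636]
salt [ 0.6059 -0.2463]
rim ((0.5047991871833801, -0.05907173827290535), (0.18911820650100708, 0.09374096244573593), 7.851592063903809)
tomato [0.5887 0.1042] (0.05755132809281349, 0.06831680983304977)
salt [ 0.6029 -0.2435] 0.8793445948416703
mill [ 0.4392 -0.0862  0.123 ] [ 0.4878 -0.0377  0.1564]
lid [ 0.4114 -0.0649  0.094 ] [0.4994 0.1412 0.8793]
```

The mill's head is centred at (0.463, -0.063) with its top at the original height, the jar stands on the board, and the tomato and salt haven't moved.

```bash
python3 -c "
from station import job
print(job.sign_off())"
```

```text
the job is handed in; nothing more can be done
None
```

The job is handed in: the olive jar stands on the marble board and the mill is back upright in the bin, with the salt shaker and tomato unmoved, in about 35 s of robot time; I did view 11 pictures where 10 were allowed.

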